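# Load two sample jars in the shaker tray, snap it home and switch on

## Robot

A 7-joint arm with a two-finger parallel gripper is mounted at the origin on the work surface. World frame = base frame: x ahead of the robot, y to its left, z up, the work surface at z = 0. Lengths are in m, angles in rad, forces in N, time in s.
With the tool pointing down it reaches from about 0.4 to 0.875 m from the base axis. Payload 19.3 kg.
Tool frame: the origin (TCP) lies at the very end of the fingers, on their centre line; the grasp point (between the pads) lies 19 mm behind it; z points along the fingers, y is the line along which they close (so a half turn about z gives the same grasp; the last joint's range is limited). The gripper opens to 85 mm and grips with 20 to 120 N. Pads are 22 mm wide; open, the fingers measure 114 mm over their backs; the gripper's body (76 mm by 85 mm) begins 54 mm behind the grasp point. The pads swing forward as they close: fully open they stand 13 mm farther back than shut.
Start: joints at [1.037, 0.521, -0.036, 1.599, 0.021, 1.021, -0.113], TCP at [0.28, -0.559, 0.231] pointing down, gripper open.
Joint ranges: [-2.91, 2.91], [-0.3, 2.13], [-1.5, 1.42], [0.17, 2.43], [-1.26, 4.41], [0.16, 1.93], [-2.52, 2.52]. Speed limits (rad/s): [1.89, 1.89, 2.39, 2.39, 3.01, 3.01, 3.01].

## Interface

Orientations are given as [roll, pitch, yaw] about the fixed x, y, z axes, in that order (R = Rz(yaw) Ry(pitch) Rx(roll)).
In Python, from workcell import monitor, viewer, bot gives the robot as it stands.
- The arm moves only by the tool move_arm, never from a script. Its arguments are lists of equal length, an entry for each row: "gripper": the opening, from 0 (shut) to 1 (fully open); "linear": the shift along the tool's x, y, z in cm, a list of three; "twist": the turn about the tool's z in degrees. A call has 1 to 8 rows; each row shifts and turns the commanded pose from where the row before left it, along the tool's axes as they then stand; what a row does not reach is not made up. A row lasts 1/10 s, in which the tool goes at most 50 mm and 8.59 degrees, less where a joint would pass 70% of its speed; a pose out of reach is approached as far as the arm can. A call with a gripper value outside its range is refused whole. The fingers move at their own pace and stop on an object; "squeeze" is the grip in N (left out, the last holds). Time passes only in rows, so rows that do not move let the fingers close. It gives the time, the measured TCP pose, the force, the opening and the grip force at its end, in the units of the state.
- monitor.observe(): the state, without advancing time (a new reading comes with each control period).
- viewer.grab_frame(name): name is "scene" or "top" or "wrist"; returns a dict with "img" (420x560x3 uint8, red, green, blue), "K" (3x3 intrinsics, pixels), "k1" (the pictures are not rectified: a ray, as slopes to the right and down, at radius r is drawn at 1 + k1 r^2 times it, then the intrinsics apply), "eye" and "rotation" of the camera in the world. Camera axes: x right, y up, looking along -z (the intrinsics and any distortion apply to the point x, -y, -z); pixel columns grow to the right and rows downward; lengths in m; the calibration is good to about 2 mm. A picture is of the moment at which its call begins. There is no depth.
- bot.job_done(): hands the job in; it is judged then, once.
The state is a dict: "clock": time; "qpos": joint angles; "qd": joint speeds; "joint_efforts": joint torques, N m; "position": TCP position; "tool_rot": TCP orientation; "force": force on the tool from outside, world axes, zero at the start; "moment": the same for the moment, N m; "grip_width": finger opening in m; "finger_force": force on a finger pad.
Only numpy, scipy, OpenCV 4.12 (cv2) and the standard library are available. Lean on these libraries where they do the work, as an engineer would, in place of code of your own. Each camera call takes 0.05 s, during which the arm holds its last target. There are 200 camera calls.

## Task

Stand the two white-capped sample jars in the tray's two bays, one in each, then slide the loaded tray along the bench, handle end last, into the bay of the shaker until both side catches snap in behind its ears and it is fully home; ease off then, do not ram it against the stop. After that throw the shaker's lever all the way over to its other side. Keep the jars upright and leave the other glassware and dishes where they stand.

Things in the scene. Friction and masses are not known exactly. Their poses are not given: they have to be found in the camera images.
- jar_a: sample jar, clear with dark content and a white screw cap: 54 mm diameter, 78 mm tall, about 0.13 kg, upright on the bench. Origin at the centre of its underside, z up. It and jar_b are alike and either may go in either bay.
- jar_b: the second sample jar, the same as jar_a.
- tray: loose black tray lying on the bench, 200 mm (x) by 80 mm (y), about 0.25 kg; origin at the centre of its underside. +x is the front end, which enters the shaker first; the handle is at the rear. Floor 5 mm thick; outer walls 5 mm thick, 30 mm high. Two jar bays, each 66 mm (x) by 70 mm (y), parted by 25 mm high dividers. A rounded ear on each long side.
- tray_bay1 (a point): middle of the floor of the tray's front bay, at (62, 0, 5) mm of the tray.
- tray_bay2 (a point): middle of the floor of the tray's second bay, nearer the handle, at (-10, 0, 5) mm of the tray.
- tray_ear (a point): middle of the ear on the tray's +y side, at (-55, 36, 24) mm of the tray; its twin is at y = -36 mm. Upright rounds of 12 mm radius, standing 8 mm out of the wall, 18 to 30 mm above the bench.
- tray_handle (a point): middle of the tray's handle bar, at (-79, 0, 76) mm of the tray. The bar runs across the tray: 12 mm thick in x, 70 mm long in y, from 67 to 85 mm above the bench, on two posts. Gripped from above with the fingers closing along the tray's x; 36 mm lie between it and a jar in the nearer bay.
- dock: the shaker, fixed: a tray bay on the bench before a white housing (75 mm high, 240 mm wide, x = 115 to 255 mm). Origin on the bench just where the tray's origin is when home, the axes of both then alike. +x is the way in. No floor: the tray slides on the bench between aluminium guide rails, inner faces at y = +-42.5 mm, 14 mm high.
- bay_mouth (a point): middle of the mouth of the bay, at (-82, 0, 0) mm of the shaker, where the rails flare to about y = +-58 mm; they are straight from x = -40 to 100 mm. Grey catch housings (44 by 30 mm, 44 mm high) stand at x = -68, y = +-83 mm.
- bay_stop: rubber stop at the inner end of the bay, 36 mm high; its face at x = 101 mm of the shaker, 1 mm past the front of the tray when home. Not to be rammed with more than 45 N.
- catch_l (a joint): sprung steel roller (16 mm diameter) at the bay's mouth, x = -68 mm, +y side of the shaker. Outward travel in m: 0 at rest, 0.007 as the tray's ear passes, about 0.001 with the tray home. The pair resist the push with a peak of about 9 N on top of the tray's friction (3 to 7 N), 22 to 28 mm short of home; from 6 mm short they draw the freed tray in to the stop.
- catch_r (a joint): the same catch at the -y side.
- lever (a joint): black-knobbed toggle lever on top of the white housing; 0 = off, 1.0 rad = on (its full swing). Swings about the shaker's x axis, its tip going to the shaker's -y; stays where left, needs about 1 N at the tip.
- lever_tip (a point): centre of the lever's ball (26 mm diameter), 80 mm from the lever's pivot; about 167 mm above the bench when off. At full swing it has gone 77 mm to the shaker's -y.
- beaker: bystander: open glass beaker, 70 mm diameter, 85 mm tall; origin at the centre of its underside.
- flask: bystander: conical glass flask, 72 mm diameter at the foot, 105 mm tall; origin at the centre of its underside.
- dishes: bystander: stack of three flat culture dishes, 90 mm diameter, 39 mm high; origin at the centre of its underside.
Not all that is in view belongs to the job. Leave any red or turquoise look-alike of the tray alone.

How it is judged:
On the way, in this order (a step that is already met when the one before it is completed fails the run):
1. both jars stand in the tray's bays, one in each, released, the tray not yet in the shaker (((x of jar_a in the frame of tray between 0.053 and 0.071 m and y of jar_a in the frame of tray between -0.01 and 0.01 m and z of jar_a in the frame of tray between -0.002 and 0.011 m and angle between each of jar_a, jar_b's own z axis and vertical below 0.12 rad and x of jar_b in the frame of tray between -0.019 and -0.001 m and y of jar_b in the frame of tray between -0.01 and 0.01 m and z of jar_b in the frame of tray between -0.002 and 0.011 m) or (x of jar_b in the frame of tray between 0.053 and 0.071 m and y of jar_b in the frame of tray between -0.01 and 0.01 m and z of jar_b in the frame of tray between -0.002 and 0.011 m and angle between each of jar_b, jar_a's own z axis and vertical below 0.12 rad and x of jar_a in the frame of tray between -0.019 and -0.001 m and y of jar_a in the frame of tray between -0.01 and 0.01 m and z of jar_a in the frame of tray between -0.002 and 0.011 m)) and contact force between the fingers and jar_a below 0.2 N and contact force between the fingers and jar_b below 0.2 N and x of tray in the frame of dock below -0.03 m and value of joint lever below 0.3 rad), for 0.2 s.
2. the loaded tray is home in the shaker with both catches sprung in, the lever still off (((x of jar_a in the frame of tray between 0.053 and 0.071 m and y of jar_a in the frame of tray between -0.01 and 0.01 m and z of jar_a in the frame of tray between -0.002 and 0.011 m and angle between each of jar_a, jar_b's own z axis and vertical below 0.12 rad and x of jar_b in the frame of tray between -0.019 and -0.001 m and y of jar_b in the frame of tray between -0.01 and 0.01 m and z of jar_b in the frame of tray between -0.002 and 0.011 m) or (x of jar_b in the frame of tray between 0.053 and 0.071 m and y of jar_b in the frame of tray between -0.01 and 0.01 m and z of jar_b in the frame of tray between -0.002 and 0.011 m and angle between each of jar_b, jar_a's own z axis and vertical below 0.12 rad and x of jar_a in the frame of tray between -0.019 and -0.001 m and y of jar_a in the frame of tray between -0.01 and 0.01 m and z of jar_a in the frame of tray between -0.002 and 0.011 m)) and x of tray in the frame of dock between -0.004 and 0.004 m and y of tray in the frame of dock between -0.005 and 0.005 m and angle between the x axis of tray and the x axis of dock, either way round below 0.06 rad and angle between tray's own z axis and vertical below 0.05 rad and value of joint each of catch_l, catch_r below 0.0055 m and value of joint lever below 0.3 rad), for 0.2 s.
3. the lever is thrown over to on (value of joint lever above 0.85 rad), for 0.2 s.
At the end, for the whole second after the job is handed in: Each bay holds one upright jar on its floor (9 mm along, 10 mm across, 0.12 rad); the tray is flat in the shaker within 4 mm of home along, 5 mm across, 0.06 rad, both catches sprung in behind its ears (below 5.5 mm); the lever is past 0.85 rad; all at rest (((x of jar_a in the frame of tray between 0.053 and 0.071 m and y of jar_a in the frame of tray between -0.01 and 0.01 m and z of jar_a in the frame of tray between -0.002 and 0.011 m and angle between each of jar_a, jar_b's own z axis and vertical below 0.12 rad and x of jar_b in the frame of tray between -0.019 and -0.001 m and y of jar_b in the frame of tray between -0.01 and 0.01 m and z of jar_b in the frame of tray between -0.002 and 0.011 m) or (x of jar_b in the frame of tray between 0.053 and 0.071 m and y of jar_b in the frame of tray between -0.01 and 0.01 m and z of jar_b in the frame of tray between -0.002 and 0.011 m and angle between each of jar_b, jar_a's own z axis and vertical below 0.12 rad and x of jar_a in the frame of tray between -0.019 and -0.001 m and y of jar_a in the frame of tray between -0.01 and 0.01 m and z of jar_a in the frame of tray between -0.002 and 0.011 m)) and x of tray in the frame of dock between -0.004 and 0.004 m and y of tray in the frame of dock between -0.005 and 0.005 m and angle between the x axis of tray and the x axis of dock, either way round below 0.06 rad and angle between tray's own z axis and vertical below 0.05 rad and value of joint each of catch_l, catch_r below 0.0055 m and value of joint lever above 0.85 rad and linear speed of each of tray, jar_a, jar_b below 0.02 m/s); the robot touches nothing.
It fails at once if the tray is rammed against the stop (over 45 N) (contact force between tray and bay_stop above 45 N).
It fails at once if a jar is tipped past 45 degrees (angle between any of jar_a, jar_b's own z axis and vertical above 0.785 rad).
It fails at once if the beaker, flask or dishes are pushed more than 40 mm or tipped over (distance of any of beaker, flask, dishes from where it was at the start of the episode above 0.04 m or angle between any of beaker, flask, dishes's own z axis and vertical above 0.6 rad).
It also fails if it takes over 72 s, if anything falls off the work surface, if the arm or the gripper's body presses on something with over 40 N, if the wrist force passes 120 N, or if a joint passes its speed limit or range.

## Working session

There is one attempt and no reset: what is moved stays moved. The work goes in short steps, Python scripts to look and compute and a tool call to move; the robot and the scene stay as the last step left them, time stands still between calls to the robot, and variables do not carry over. Pictures are saved under pics/ and viewed, at most 10 in all, crops included, and the job is handed in when it is done.

Besides the shell and the picture viewer there is one more tool, called after "Emit:" in YAML: its name, and indented under it one key for each argument. move_arm: Moves the arm, as the interface text tells. Its arguments: {"type":"object","properties":{"gripper":{"type":"array"},"linear":{"type":"array"},"twist":{"type":"array"},"squeeze":{"type":"number"}},"required":["gripper","linear","twist"]}

```bash
mkdir -p pics; cat > h.py <<'E'
import numpy as np, cv2, json, pickle
from workcell import monitor, viewer, bot
def grab(n,tag):
    f=viewer.grab_frame(n); pickle.dump(f,open(f'{tag}.pkl','wb')); cv2.imwrite(f'pics/{tag}.png',cv2.cvtColor(f['img'],cv2.COLOR_RGB2BGR)); return f
def load(tag): return pickle.load(open(f'{tag}.pkl','rb'))
def rays(f,px):
    px=np.array(px,float).reshape(-1,2);K=f['K']
    d=np.c_[(px[:,0]-K[0,2])/K[0,0],(px[:,1]-K[1,2])/K[1,1]]; u=d.copy()
    for _ in range(30): u=d/(1+f['k1']*(u**2).sum(1,keepdims=True))
    return np.c_[u[:,0],-u[:,1],-np.ones(len(u))]@np.array(f['rotation']).T
def onplane(f,px,z):
    r=rays(f,px);e=np.array(f['eye']);return e+r*((z-e[2])/r[:,2])[:,None]
def proj(f,P):
    P=np.array(P,float).reshape(-1,3);c=(P-f['eye'])@np.array(f['rotation']);u=np.c_[c[:,0]/-c[:,2],-c[:,1]/-c[:,2]]
    u=u*(1+f['k1']*(u**2).sum(1,keepdims=True));K=f['K'];return np.c_[u[:,0]*K[0,0]+K[0,2],u[:,1]*K[1,1]+K[1,2]]
E
python3 - <<'E'
from h import *
for n in ('scene','top'):
    f=grab(n,n+'0'); print(n,f['K'],f['k1'],f['eye'],f['rotation'])
s=monitor.observe();print(s['clock'],s['position'],s['tool_rot'])
E
```

```text
scene [[493.106588     0.         285.43171517]
 [  0.         493.106588   217.62712544]
 [  0.           0.           1.        ]] 0.025916124027551054 [ 1.5214916  -0.32867458  0.85630299] [0.99903984 0.02306943 1.27072587]
top [[503.75902752   0.         291.61170856]
 [  0.         503.75902752 207.53144988]
 [  0.           0.           1.        ]] -0.14395800530926275 [ 0.23959152 -0.01821765  1.19657717] [ 0.1840269   0.01442028 -1.57927711]
0.1 [ 0.2794625  -0.55871058  0.23076927] [-3.14058275e+00  5.45543886e-05  4.63853766e-01]
```

View pics/top0.png

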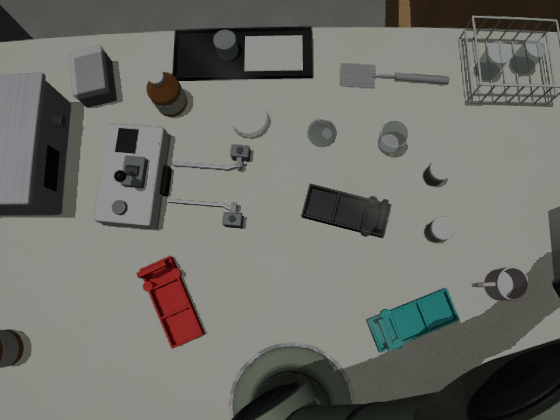

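View pics/scene0.png

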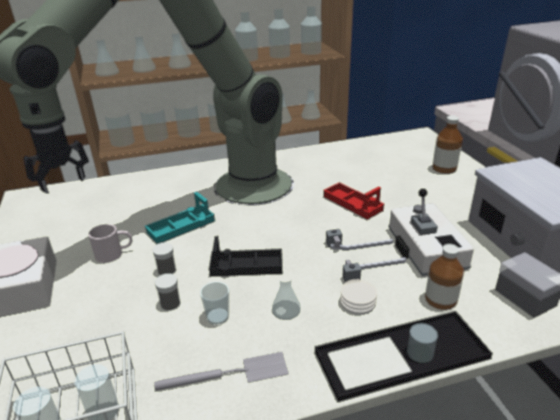

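Top view shows: jars are white-capped at (437,173) and (441,229). Look-alikes are the mug (510,285), the glass beaker (393,138), and the jar-like brown bottles. The black tray is at (346,211) with its handle to the right at (373,218); the red (172,305) and turquoise (413,320) trays are decoys. The shaker is at (135,175), its bay mouth at (238,187).

```bash
cat >> h.py <<'E'
from scipy.spatial.transform import Rotation as Ro
_l=load
def load(tag):
    f=_l(tag); f['rotation']=Ro.from_euler('xyz',f['rotation']).as_matrix(); return f
E
python3 - <<'E'
from h import *
f=load('top0')
im=cv2.imread('pics/top0.png')
c=cv2.resize(im[100:260,160:460],None,fx=2.66,fy=2.66,interpolation=cv2.INTER_CUBIC);cv2.imwrite('pics/crop0.png',c)
for n,p,z in [('jar1',(437,173),.078),('jar2',(441,229),.078),('tray',(346,211),.03),('cl',(240,152),.044),('cr',(232,219),.044),('lev',(120,176),.167),('tcpchk',(292,390),0)]:
    print(n,onplane(f,p,z).round(3))
hsv=cv2.cvtColor(im,cv2.COLOR_BGR2HSV)
E
```

```text
jar1 [[ 0.525 -0.34   0.078]]
jar2 [[ 0.395 -0.341  0.078]]
tray [[ 0.447 -0.131  0.03 ]]
cl [[0.591 0.119 0.044]]
cr [[0.429 0.136 0.044]]
lev [[0.505 0.364 0.167]]
tcpchk [[ 0.034 -0.     0.   ]]
```

View pics/crop0.png

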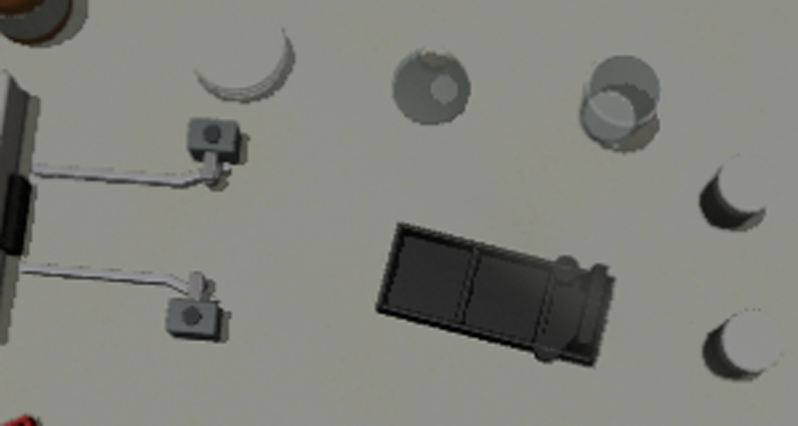

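The close crop confirms it: the plain black tray with its handle right at (600,310), caps at (743,187) and (752,341), dark bodies under them; flask (430,88), beaker (620,100). Shaker catch housings at (214,138) and (194,318).

```bash
python3 - <<'E'
from h import *
f=load('top0');g=load('scene0')
im=cv2.imread('pics/top0.png'); gr=cv2.cvtColor(im,cv2.COLOR_BGR2GRAY)
def blob(gr,box,t,inv=False):
    x0,y0,x1,y1=box; m=((gr[y0:y1,x0:x1]<t) if inv else (gr[y0:y1,x0:x1]>t)).astype(np.uint8)
    n,l,s,c=cv2.connectedComponentsWithStats(m);
    if n<2: return None
    i=1+np.argmax(s[1:,4]);
    cs,_=cv2.findContours((l==i).astype(np.uint8),0,1); (cx,cy),r=cv2.minEnclosingCircle(cs[0])
    return c[i]+[x0,y0],s[i],(cx+x0,cy+y0,r)
print('cap px',gr[170,440],gr[228,443],'bench',gr[200,460])
for b in [(420,155,460,190),(422,213,462,247)]:
    B=blob(gr,b,int(gr[200,460])+18); print(B); print(onplane(f,B[2][:2],.078).round(4), onplane(f,[B[2][:2],(B[2][0]+B[2][2],B[2][1])],.078)[:,1])
gs=cv2.cvtColor(cv2.imread('pics/scene0.png'),cv2.COLOR_BGR2GRAY)
for b in [(145,255,185,275),(150,285,190,308)]:
    B=blob(gs,b,90,True); print('scene dark',B); 
    # dark body centre -> z ~0.03
    print(onplane(g,B[0],.032).round(4))
def cp(x,y): return (160+x/2.66-0.3,100+y/2.66-0.3)
fr=onplane(f,[cp(401,225),cp(379,311),cp(594,364)],.03); print('corners',fr.round(4))
ear=onplane(f,[cp(566,268),cp(545,353)],.03);print('ears',ear.round(4))
bar=onplane(f,[cp(601,267),cp(587,351)],.085);print('bar',bar.round(4))
d=fr[:2].mean(0)-ear.mean(0);print('yaw',np.arctan2(d[1],d[0]),np.linalg.norm(d),'155')
x=d/np.linalg.norm(d);print('origin',fr[:2].mean(0)-.1*x,ear.mean(0)+.055*x)
ht=onplane(f,[cp(189,118),cp(239,122),cp(239,164),cp(187,155),cp(169,298),cp(221,301),cp(221,339),cp(167,335)],.044);print('housings',ht.round(4))
print(np.linalg.norm(ht[0]-ht[1]))
cl,cr=ht[4:].mean(0),ht[:4].mean(0);y=cl-cr;print(cl,cr,np.linalg.norm(y));y/=np.linalg.norm(y);xd=np.array([y[1],-y[0],0]);o=(cl+cr)/2+.068*xd;print('dock',o,np.arctan2(xd[1],xd[0]))
rl=onplane(f,[cp(35,171),cp(180,181),cp(22,268),cp(165,278)],.014);print('rails',rl.round(4),np.arctan2(*(rl[0]-rl[1])[[1,0]]),np.arctan2(*(rl[2]-rl[3])[[1,0]]))
E
```

```text
cap px 142 143 bench 142
NoneTraceback (most recent call last):
  File "<stdin>", line 13, in <module>
TypeError: 'NoneType' object is not subscriptable
```

```bash
cat > m.py <<'E'
from h import *
f=load('top0');g=load('scene0')
im=cv2.imread('pics/top0.png'); hs=cv2.cvtColor(im,cv2.COLOR_BGR2HSV)
print(im[170,440],im[228,443],im[200,460],im[150,450])
def blob(m,box):
    x0,y0,x1,y1=box; m=m[y0:y1,x0:x1].astype(np.uint8)
    n,l,s,c=cv2.connectedComponentsWithStats(m)
    i=1+np.argmax(s[1:,4]); cs,_=cv2.findContours((l==i).astype(np.uint8),0,1); (cx,cy),r=cv2.minEnclosingCircle(cs[0])
    return c[i]+[x0,y0],s[i],(cx+x0,cy+y0,r)
sat=im.max(2).astype(int)-im.min(2)
for b in [(418,153,462,192),(420,211,464,249)]:
    m=(sat<8)&(im.max(2)>100); B=blob(m,b); print(B[0],B[1],B[2],onplane(f,B[0],.078).round(4))
gs=cv2.cvtColor(cv2.imread('pics/scene0.png'),cv2.COLOR_BGR2GRAY)
for b in [(145,255,185,275),(150,285,190,308)]:
    B=blob(gs<90,b); print('scene dark',B[:2],onplane(g,B[0],.032).round(4))
def cp(x,y): return (160+x/2.66-0.3,100+y/2.66-0.3)
fr=onplane(f,[cp(401,225),cp(379,311),cp(594,364)],.03); print('corners',fr.round(4))
ear=onplane(f,[cp(566,268),cp(545,353)],.03);print('ears',ear.round(4))
bar=onplane(f,[cp(601,267),cp(587,351)],.085);print('bar',bar.round(4))
d=fr[:2].mean(0)-ear.mean(0);print('yaw',np.arctan2(d[1],d[0]),np.linalg.norm(d),'155')
x=d/np.linalg.norm(d);print('origin',fr[:2].mean(0)-.1*x,ear.mean(0)+.055*x,bar.mean(0)+.079*x)
ht=onplane(f,[cp(189,118),cp(239,122),cp(239,164),cp(187,155),cp(169,298),cp(221,301),cp(221,339),cp(167,335)],.044);print('housings',ht.round(4))
cl,cr=ht[4:].mean(0),ht[:4].mean(0);y=cl-cr;print(cl,cr,np.linalg.norm(y));y/=np.linalg.norm(y);xd=np.array([y[1],-y[0],0]);o=(cl+cr)/2+.068*xd;print('dock',o,np.arctan2(xd[1],xd[0]))
rl=onplane(f,[cp(35,171),cp(180,181),cp(22,268),cp(165,278)],.014);print('rails',rl.round(4),np.arctan2(*(rl[0]-rl[1])[[1,0]]),np.arctan2(*(rl[2]-rl[3])[[1,0]]))
E
python3 m.py
```

```text
[139 143 142] [141 143 143] [134 143 142] [135 143 142]
[441.05613126 168.65198618] [   0    0   44   39 1158] (439.5, 172.0, 28.692432403564453) [[ 0.5356 -0.3505  0.078 ]]
[444.09164969 227.21588595] [ 11   2  33  27 491] (447.0, 225.5, 16.007909774780273) [[ 0.3988 -0.3486  0.078 ]]
scene dark (array([165.40873016, 265.03174603]), array([ 11,   0,  19,  19, 252], dtype=int32)) [[ 0.4112 -0.3454  0.032 ]]
scene dark (array([168.99342105, 298.85197368]), array([  9,   3,  20,  20, 304], dtype=int32)) [[ 0.5517 -0.3504  0.032 ]]
corners [[ 0.5126 -0.0485  0.03  ]
 [ 0.4349 -0.0279  0.03  ]
 [ 0.3855 -0.2162  0.03  ]]
ears [[ 0.4718 -0.1947  0.03  ]
 [ 0.3958 -0.1733  0.03  ]]
bar [[ 0.4614 -0.2162  0.085 ]
 [ 0.3897 -0.2014  0.085 ]]
yaw 1.303534662709957 0.151182571442685 155
origin [ 0.44733203 -0.13462231  0.03      ] [ 0.44834018 -0.13094041  0.03      ] [ 0.44641422 -0.13263914  0.085     ]
housings [[0.6108 0.1413 0.044 ]
 [0.6062 0.096  0.044 ]
 [0.567  0.0956 0.044 ]
 [0.5761 0.1424 0.044 ]
 [0.4461 0.1563 0.044 ]
 [0.4429 0.1104 0.044 ]
 [0.4093 0.1101 0.044 ]
 [0.4133 0.1576 0.044 ]]
[0.42790244 0.13362    0.044     ] [0.5900203 0.1188129 0.044    ] 0.16279266148230928
dock [0.51514644 0.19393458 0.044     ] 1.4797136419461259
rails [[0.572  0.2881 0.014 ]
 [0.5602 0.1527 0.014 ]
 [0.4807 0.2966 0.014 ]
 [0.4699 0.1648 0.014 ]] 1.4836841821093465 1.4889057688730831
```

Emit:
move_arm:
  gripper: [1,1,1,1,1,1,1,1]
  linear:
    - [3.2,-1.4,-1]
    - [3.2,-1.4,-1]
    - [3.2,-1.4,-1]
    - [3.2,-1.4,-1]
    - [3.2,-1.4,-1]
    - [3.2,-1.4,-1]
    - [3.2,-1.4,-0.5]
    - [3.2,-1.4,-0.5]
  twist: [0,0,0,0,0,0,0,0]

```text
clock: 0.9
position: [0.4591, -0.343, 0.3015]
tool_rot: [-3.141, 0.0, 0.464]
force: [1.0, -1.0, -0.5]
grip_width: 0.0853
finger_force: 0.0
```

Emit:
move_arm:
  gripper: [1,1,1,1,1,1,1,1]
  linear:
    - [0,0,0]
    - [0,0,0]
    - [0,0,0]
    - [0,0,0]
    - [0,0,0]
    - [0,0,0]
    - [0,0,0]
    - [0,0,0]
  twist: [-8,-8,-8,-8,-8,-8,0,0]

```text
clock: 1.7
position: [0.4583, -0.3444, 0.3011]
tool_rot: [-3.141, -0.0, 1.297]
force: [0.2, -0.1, -0.9]
grip_width: 0.0855
finger_force: 0.0
```

```bash
cat >> h.py <<'E'
def to(x,y,z,yaw=None):
    s=monitor.observe();p=np.array(s['position']);R=Ro.from_euler('xyz',s['tool_rot'])
    print('t',s['clock'],'pos',p.round(4),'rot',np.round(s['tool_rot'],4),'grip',s['grip_width'],'F',np.round(s['force'],1),'q7',s['qpos'][6])
    if yaw is not None:
        tw=-(yaw-s['tool_rot'][2]); tw=(tw+np.pi)%(2*np.pi)-np.pi; print('twist deg',np.degrees(tw).round(2))
    print('linear cm',(R.inv().apply(np.array([x,y,z])-p)*100).round(2))
E
python3 - <<'E'
from h import *
f=grab('wrist','w0'); print(f['eye'],f['rotation'],f['K'][0,0]);to(.4,-.346,.2,1.303)
E
```

```text
[ 0.47753948 -0.27670966  0.44471829] [-2.83049061e-01  2.12774540e-04 -2.72709706e-01] 339.29111104377097
t 1.75 pos [ 0.4583 -0.3444  0.3012] rot [-3.1413e+00 -1.0000e-04  1.2972e+00] grip 0.08527727958674201 F [0.3 0.6 0.5] q7 0.16445375438266865
twist deg -0.33
linear cm [-1.74 -5.57 10.12]
```

View pics/w0.png

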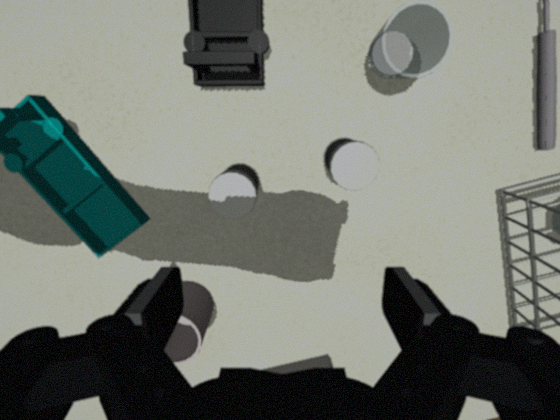

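Wrist view: caps at (233,192) and (354,165), the tray's rear at the top (228,60), beaker at (415,45), decoy turquoise at left, mug at (190,320).

```bash
python3 - <<'E'
from h import *
f=load('w0')
im=cv2.imread('pics/w0.png');b=im[...,0].astype(int);r=im[...,2].astype(int)
for (x0,y0,x1,y1) in [(205,165,262,222),(325,136,385,195)]:
    s=(r-b)[y0:y1,x0:x1]; m=((s<5)&(im[...,1][y0:y1,x0:x1]>60)).astype(np.uint8); m=cv2.morphologyEx(m,cv2.MORPH_OPEN,np.ones((3,3)))
    n,l,st,c=cv2.connectedComponentsWithStats(m);i=1+np.argmax(st[1:,4]);cs,_=cv2.findContours((l==i).astype(np.uint8),0,1)
    (cx,cy),R=cv2.minEnclosingCircle(np.vstack([cs[0]]));print(c[i]+[x0,y0],st[i],(cx+x0,cy+y0,R),onplane(f,(cx+x0,cy+y0),.078).round(4))
P=onplane(f,[(233,191.5),(353.5,165)],.078);print(P.round(4),'reproj top',proj(load('top0'),P).round(1))
print('tray rear corners',onplane(f,[(194,84),(265,87)],.03).round(4),'bar ends',onplane(f,[(184,58),(267,60)],.085).round(4))
to(P[0,0],P[0,1],.10,1.303);to(P[1,0],P[1,1],.10,1.303)
E
```

```text
[231.46105702 191.51877608] [   4    6   48   47 1438] (232.23017120361328, 194.3470973968506, 24.16416358947754) [[ 0.4004 -0.3464  0.078 ]]
[352.60346821 164.23583815] [   4    5   49   54 1730] (354.5674076080322, 167.23870658874512, 26.79970932006836) [[ 0.5377 -0.3534  0.078 ]]
[[ 0.4022 -0.3436  0.078 ]
 [ 0.5371 -0.3507  0.078 ]] reproj top [[441.8 225.7]
 [441.1 168. ]]
tray rear corners [[ 0.388  -0.2192  0.03  ]
 [ 0.4659 -0.2445  0.03  ]] bar ends [[ 0.3985 -0.2013  0.085 ]
 [ 0.4764 -0.2252  0.085 ]]
t 1.75 pos [ 0.4583 -0.3444  0.3012] rot [-3.1413e+00 -1.0000e-04  1.2972e+00] grip 0.08527727958674201 F [0.3 0.6 0.5] q7 0.16445375438266865
twist deg -0.33
linear cm [-1.44 -5.42 20.12]
t 1.75 pos [ 0.4583 -0.3444  0.3012] rot [-3.1413e+00 -1.0000e-04  1.2972e+00] grip 0.08527727958674201 F [0.3 0.6 0.5] q7 0.16445375438266865
twist deg -0.33
linear cm [ 1.52  7.77 20.11]
```

Emit:
move_arm:
  gripper: [1,1,1,1,1,1,1,1]
  linear:
    - [-0.7,-2.7,3]
    - [-0.7,-2.7,4]
    - [0,0,4]
    - [0,0,4]
    - [0,0,4]
    - [0,0,3]
    - [0,0,0]
    - [0,0,0]
  twist: [0,0,0,0,0,0,0,0]

```text
clock: 2.55
position: [0.4029, -0.3435, 0.0819]
tool_rot: [-3.141, 0.0, 1.3]
force: [0.6, 0.1, 0.7]
grip_width: 0.0855
finger_force: 0.0
```

```bash
python3 - <<'E'
from h import *
f=grab('wrist','w1'); to(.4015,-.345,.04,1.303)
E
```

```text
t 2.6 pos [ 0.4033 -0.3438  0.0827] rot [3.1404e+00 6.0000e-04 1.3003e+00] grip 0.08562953642924957 F [ 0.2  0.4 -0.2] q7 0.12454688194347785
twist deg -0.15
linear cm [-0.16 -0.14  4.27]
```

View pics/w1.png

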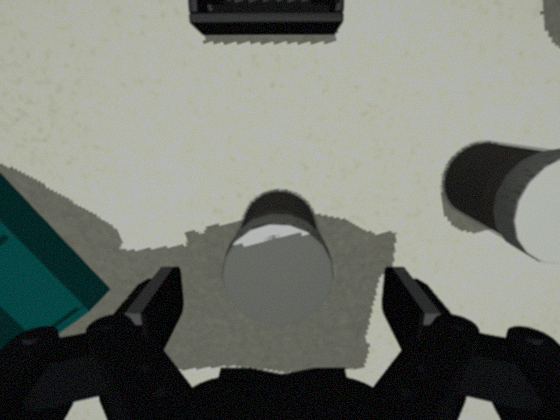

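Cap at (278,270), midway between the fingertips (180 and 387), so the descent is safe; tray rear edge horizontal at the top, thus yaw well matched.

```bash
python3 - <<'E'
from h import *
f=load('w1');print(onplane(f,(278,271),.078),onplane(f,[(190,13),(343,13)],.03).round(4),onplane(f,[(192,33),(341,33)],.0).round(4))
E
```

```text
[[ 0.40057521 -0.34549571  0.078     ]] [[ 0.3892 -0.2153  0.03  ]
 [ 0.4654 -0.2364  0.03  ]] [[ 0.3817 -0.2167  0.    ]
 [ 0.4684 -0.2407  0.    ]]
```

Emit:
move_arm:
  gripper: [1,1,1,0,0,0,0,0]
  linear:
    - [-0.1,-0.1,2.1]
    - [0,0,2.1]
    - [0,0,0]
    - [0,0,0]
    - [0,0,0]
    - [0,0,0]
    - [0,0,0]
    - [0,0,0]
  twist: [0,0,0,0,0,0,0,0]
  squeeze: 30

```text
clock: 3.4
position: [0.402, -0.3447, 0.0409]
tool_rot: [3.14, 0.001, 1.301]
force: [-2.0, 0.8, 12.6]
grip_width: 0.0535
finger_force: 29.1
```

Emit:
move_arm:
  gripper: [0,0,0,0,0,0,0,0]
  linear:
    - [0,0,-2]
    - [0,0,-4]
    - [0,0,-4]
    - [4,-0.3,-3]
    - [4,-0.3,0]
    - [4,-0.3,0]
    - [1.7,0,0]
    - [0,0,0]
  twist: [0,0,0,0,0,0,0,0]

```text
clock: 4.2
position: [0.4301, -0.2074, 0.1704]
tool_rot: [3.14, -0.0, 1.305]
force: [-0.4, -0.3, -1.1]
grip_width: 0.0532
finger_force: 32.4
```

```bash
python3 - <<'E'
from h import *
f=grab('wrist','w2'); to(.47,-.07,.17,1.303)
E
```

```text
t 4.25 pos [ 0.4297 -0.209   0.1702] rot [3.1403e+00 3.0000e-04 1.3035e+00] grip 0.05346214169975897 F [ 0.3 -1.  -1.1] q7 -0.09949575114404151
twist deg 0.03
linear cm [14.47  0.22  0.02]
```

View pics/w2.png

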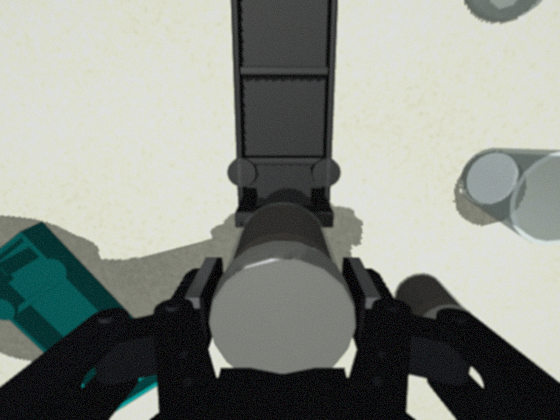

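Jar held upright in the grip; tray ahead with ears at (242,172) and (326,172), mid divider at row 71, rear divider at row 158, walls at columns 236/332.

```bash
python3 - <<'E'
from h import *
f=load('w2')
e=onplane(f,[(242,172),(326.5,172)],.03);m=onplane(f,[(241,71),(329,71)],.025);r=onplane(f,[(245,159),(323,159)],.025)
for n,v in (('ear',e),('mid',m),('rear',r)): print(n,v.round(4),np.linalg.norm(v[0]-v[1]))
for yaw in (1.303,):
    x=np.array([np.cos(yaw),np.sin(yaw),0])
    print(e.mean(0)+.055*x,m.mean(0)-.026*x,r.mean(0)+.046*x)
d=m.mean(0)-e.mean(0);print('yaw',np.arctan2(d[1],d[0]),np.linalg.norm(d))
print('reproj top of tray frontcorners from est', proj(load('top0'),[[.5126,-.0485,.03]]))
E
```

```text
ear [[ 0.4037 -0.1778  0.03  ]
 [ 0.4725 -0.1964  0.03  ]] 0.07135745898472187
mid [[ 0.4258 -0.1007  0.025 ]
 [ 0.4933 -0.119   0.025 ]] 0.0699700635636218
rear [[ 0.4086 -0.1684  0.025 ]
 [ 0.4726 -0.1858  0.025 ]] 0.06632203481214885
[ 0.45264205 -0.13405993  0.03      ] [ 0.45265645 -0.13489718  0.025     ] [ 0.45276459 -0.13275541  0.025     ]
yaw 1.3000643191863042 0.08035247145311367
reproj top of tray frontcorners from est [[310.45984894 184.27238483]]
```

Emit:
move_arm:
  gripper: [0,0,0,0,0,0,0,0]
  linear:
    - [4,0.1,0]
    - [4,0.1,0]
    - [4,0,0]
    - [2,0,0]
    - [0,0,4]
    - [0,0,4]
    - [0,0,2.5]
    - [0,0,0]
  twist: [0,0,0,0,0,0,0,0]

```text
clock: 5.05
position: [0.4669, -0.076, 0.0621]
tool_rot: [-3.138, 0.001, 1.301]
force: [1.0, 0.5, 0.7]
grip_width: 0.0531
finger_force: 32.5
```

```bash
python3 - <<'E'
from h import *
f=grab('scene','s1'); to(.4693,-.0743,.0475,1.303)
E
```

```text
t 5.1 pos [ 0.4678 -0.076   0.0639] rot [-3.1395e+00  7.0000e-04  1.3007e+00] grip 0.05298266971201434 F [ 0.4 -0.5 -1. ] q7 -0.5107146947790515
twist deg -0.13
linear cm [0.2  0.1  1.64]
```

Emit:
move_arm:
  gripper: [0,0,0,0]
  linear:
    - [0.2,0.1,0.8]
    - [0,0,0.8]
    - [0,0,0.1]
    - [0,0,0]
  twist: [0,0,0,0]

```text
clock: 5.5
position: [0.4699, -0.0738, 0.0475]
tool_rot: [3.141, 0.0, 1.301]
force: [-0.5, 0.7, -2.0]
grip_width: 0.0531
finger_force: 32.6
```

Emit:
move_arm:
  gripper: [0,0,1,1,1,1,1,1]
  linear:
    - [0,0,0.15]
    - [0,0,0]
    - [0,0,0]
    - [0,0,0]
    - [0,0,0]
    - [0,0,-3]
    - [0,0,-4]
    - [0,0,-4]
  twist: [0,0,0,0,0,0,0,0]

```text
clock: 6.3
position: [0.4693, -0.0735, 0.1569]
tool_rot: [-3.14, -0.0, 1.302]
force: [0.5, -0.3, 0.1]
grip_width: 0.0855
finger_force: 0.0
```

```bash
python3 - <<'E'
from h import *
to(.537,-.352,.20,1.303)
E
```

```text
t 6.3 pos [ 0.4693 -0.0735  0.1569] rot [-3.1404 -0.      1.3018] grip 0.08549166229304858 F [ 0.5 -0.3  0.1] q7 -0.4330431828545748
twist deg -0.07
linear cm [-25.05  13.92  -4.33]
```

Emit:
move_arm:
  gripper: [1,1,1,1,1,1,1,1]
  linear:
    - [0,0,-4]
    - [-4,2.3,-0.5]
    - [-4.2,2.3,0]
    - [-4.2,2.3,0]
    - [-4.2,2.3,0]
    - [-4.2,2.3,0]
    - [-4.2,2.4,0]
    - [0,0,0]
  twist: [0,0,0,0,0,0,0,0]

```text
clock: 7.1
position: [0.5364, -0.3581, 0.1998]
tool_rot: [-3.141, 0.002, 1.295]
force: [-1.7, 1.3, -0.3]
grip_width: 0.0851
finger_force: 0.0
```

```bash
python3 - <<'E'
from h import *
f=grab('wrist','w3'); f=load('w3'); to(.537,-.352,.04,1.303)
im=cv2.imread('pics/w3.png');b=im[...,0].astype(int);r=im[...,2].astype(int)
m=((r-b<5)&(im[...,1]>60)).astype(np.uint8);m=cv2.morphologyEx(m,cv2.MORPH_OPEN,np.ones((5,5)))
n,l,st,c=cv2.connectedComponentsWithStats(m)
for i in range(1,n):
    if st[i,4]>800: print(st[i],c[i].round(1),onplane(f,c[i],.078).round(4))
E
```

```text
t 7.15 pos [ 0.5366 -0.3545  0.1998] rot [-3.1407e+00  4.0000e-04  1.2975e+00] grip 0.08520488052174813 F [1.  1.9 0.1] q7 0.07806654822317156
twist deg -0.32
linear cm [ 0.26 -0.02 15.98]
[ 307    0  102   74 6380] [355.4  33.4] [[ 0.6204 -0.2528  0.078 ]]
[ 535    0   20  166 3033] [544.1  85.4] [[ 0.749  -0.3244  0.078 ]]
[ 250  159   64   58 2848] [280.5 187.4] [[ 0.5387 -0.3461  0.078 ]]
```

Emit:
move_arm:
  gripper: [1,1,1,1,1,1,1]
  linear:
    - [0.5,0,4]
    - [0,0,4]
    - [0,0,4]
    - [0,0,2]
    - [0,0,2]
    - [0,0,0]
    - [0,0,0]
  twist: [0,0,0,0,0,0,0]

```text
clock: 7.85
position: [0.5389, -0.3462, 0.0413]
tool_rot: [-3.141, -0.0, 1.302]
force: [0.5, 0.3, 0.6]
grip_width: 0.0853
finger_force: 0.0
```

```bash
python3 - <<'E'
from h import *
f=grab('wrist','w4'); f=load('w4'); to(.538,-.349,.04,1.303)
im=cv2.imread('pics/w4.png');b=im[...,0].astype(int);r=im[...,2].astype(int)
m=((r-b<5)&(im[...,1]>60)).astype(np.uint8);m=cv2.morphologyEx(m,cv2.MORPH_OPEN,np.ones((5,5)))
n,l,st,c=cv2.connectedComponentsWithStats(m)
for i in range(1,n):
    if st[i,4]>800: print(st[i],c[i].round(1),onplane(f,c[i],.078).round(4))
E
```

```text
t 7.9 pos [ 0.5392 -0.3466  0.0419] rot [3.1406e+00 1.0000e-04 1.3019e+00] grip 0.08551805773139606 F [0.8 0.2 0.3] q7 0.013579701726073064
twist deg -0.06
linear cm [-0.26 -0.05  0.19]
[  336     0   224    76 13716] [445.5  31.3] [[ 0.6089 -0.2691  0.078 ]]
```

Emit:
move_arm:
  gripper: [1,0,0,0,0,0,0,0]
  linear:
    - [-0.1,0,0.1]
    - [0,0,0]
    - [0,0,0]
    - [0,0,0]
    - [0,0,0]
    - [0,0,0]
    - [0,0,-3]
    - [0,0,-4]
  twist: [0,0,0,0,0,0,0,0]

```text
clock: 8.7
position: [0.5373, -0.3471, 0.109]
tool_rot: [-3.138, -0.001, 1.302]
force: [0.7, -0.9, -0.5]
grip_width: 0.0537
finger_force: 32.3
```

Emit:
move_arm:
  gripper: [0,0,0,0,0,0,0,0]
  linear:
    - [0,0,-4]
    - [0,-1,-2]
    - [3.7,-3,0]
    - [3.7,-3,0]
    - [3.7,-3,0]
    - [0,0,0]
    - [0,0,0]
    - [0,0,0]
  twist: [0,0,0,0,0,0,0,0]

```text
clock: 9.5
position: [0.4719, -0.215, 0.1699]
tool_rot: [3.141, 0.0, 1.301]
force: [-0.2, -0.1, -2.5]
grip_width: 0.0532
finger_force: 32.5
```

```bash
python3 - <<'E'
from h import *
f=grab('wrist','w5'); to(.450,-.1437,.17,1.303)
a=cv2.imread('pics/w2.png');b=cv2.imread('pics/w5.png');c=cv2.resize(np.hstack([a,b]),None,fx=.71,fy=.71);cv2.imwrite('pics/cmp.png',c[:,:800])
E
```

```text
t 9.55 pos [ 0.4718 -0.2152  0.1697] rot [3.1413e+00 2.0000e-04 1.3003e+00] grip 0.053680426895490324 F [-0.8 -0.4 -1.2] q7 -0.12315792334105019
twist deg -0.16
linear cm [ 6.3  -4.01 -0.03]
```

View pics/cmp.png

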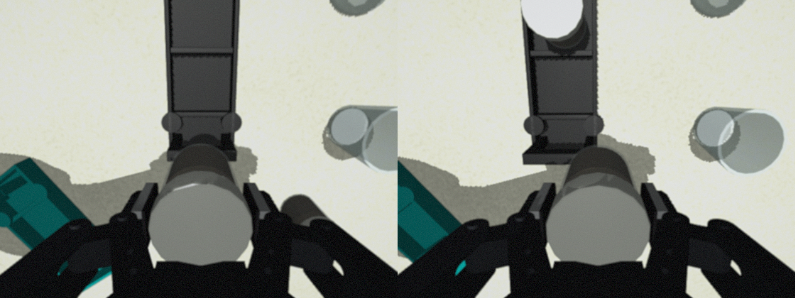

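Right half: jar_2 held in same pose as jar_1 was (left half); jar_1 stands in front bay at cap (552,18), tray ears at (534,125) and (594,125).

```bash
python3 - <<'E'
from h import *
f=load('w5')
e=onplane(f,[(192,176),(276.5,176)],.03);x=np.array([np.cos(1.302),np.sin(1.302),0]);o=e.mean(0)+.055*x
print(o,e); b=o-.01*x; to(b[0],b[1],.0475,1.303)
E
```

```text
[ 0.45270233 -0.13371247  0.03      ] [[ 0.40362636 -0.1772103   0.03      ]
 [ 0.47256548 -0.19626469  0.03      ]]
t 9.55 pos [ 0.4718 -0.2152  0.1697] rot [3.1413e+00 2.0000e-04 1.3003e+00] grip 0.053680426895490324 F [-0.8 -0.4 -1.2] q7 -0.12315792334105019
twist deg -0.16
linear cm [ 6.34 -4.02 12.22]
```

Emit:
move_arm:
  gripper: [0,0,0,0,0,0,0,0]
  linear:
    - [0,-4,0]
    - [3.1,0,0]
    - [3.1,0,0]
    - [0,0,0]
    - [0,0,4]
    - [0,0,4]
    - [0,0,2]
    - [0,0,0]
  twist: [0,0,0,0,0,0,0,0]

```text
clock: 10.35
position: [0.4482, -0.1442, 0.0673]
tool_rot: [-3.137, 0.0, 1.301]
force: [0.9, -1.7, -1.4]
grip_width: 0.0533
finger_force: 32.7
```

```bash
python3 - <<'E'
from h import *
to(.450,-.1433,.0475,1.303)
E
```

```text
t 10.35 pos [ 0.4482 -0.1442  0.0673] rot [-3.1372e+00  2.0000e-04  1.3007e+00] grip 0.05330313624457088 F [ 0.9 -1.7 -1.4] q7 -0.34701190543668925
twist deg -0.13
linear cm [0.13 0.16 1.98]
```

Emit:
move_arm:
  gripper: [0,0,0,0,0,0,0,0]
  linear:
    - [0.1,0.1,1]
    - [0,0,0.8]
    - [0,0,0]
    - [0,0,0.1]
    - [0,0,0]
    - [0,0,0]
    - [0,0,0]
    - [0,0,0]
  twist: [0,0,0,0,0,0,0,0]

```text
clock: 11.15
position: [0.4508, -0.1431, 0.0509]
tool_rot: [3.141, -0.0, 1.302]
force: [-0.0, 0.3, -0.5]
grip_width: 0.053
finger_force: 32.7
```

Emit:
move_arm:
  gripper: [0,0,0,1,1,1,1,1]
  linear:
    - [0,0,0.3]
    - [0,0,0.2]
    - [0,0,0]
    - [0,0,0]
    - [0,0,0]
    - [0,0,0]
    - [0,0,-4]
    - [0,0,-4]
  twist: [0,0,0,0,0,0,0,0]

```text
clock: 11.95
position: [0.4499, -0.1426, 0.1262]
tool_rot: [-3.139, -0.0, 1.302]
force: [1.1, -0.7, 1.4]
grip_width: 0.0854
finger_force: 0.0
```

Emit:
move_arm:
  gripper: [1,1,1,1,1,1,1]
  linear:
    - [0,0,-4]
    - [-4,0,-4]
    - [-4,0,-2]
    - [-4,0,0]
    - [-2,0,0]
    - [0,0,0]
    - [0,0,0]
  twist: [0,0,0,0,0,0,0]

```text
clock: 12.65
position: [0.4146, -0.2733, 0.221]
tool_rot: [-3.141, -0.0, 1.301]
force: [0.5, 0.7, 0.3]
grip_width: 0.0851
finger_force: 0.0
```

```bash
python3 - <<'E'
from h import *
f=grab('wrist','w6'); to(.4316,-.2098,.17,2.873)
E
```

```text
t 12.7 pos [ 0.4149 -0.2727  0.221 ] rot [-3.1414e+00 -4.0000e-04  1.3022e+00] grip 0.0855631963693957 F [ 0.1 -0.3  0.1] q7 0.06929654783708342
twist deg -90.0
linear cm [ 6.51 -0.06  5.11]
```

View pics/w6.png

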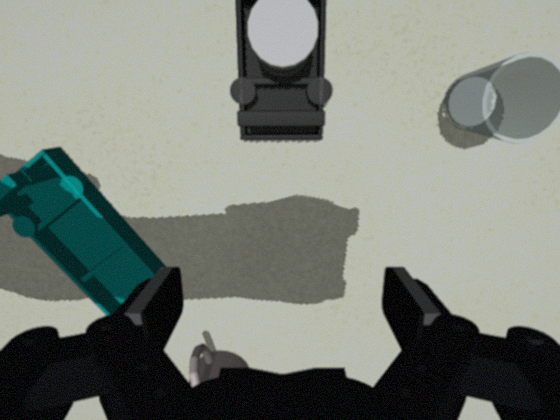

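Wrist view: jar in the rear bay (cap 283,30), handle bar at (237–326, 118), ears (242,92) and (320,92). Now a look at the dock mouth.

Emit:
move_arm:
  gripper: [0.5,0.5,0.5,0.5,0.5,0.5,0.5,0.5]
  linear:
    - [3.8,0,-0.5]
    - [3.8,0.2,-0.5]
    - [3.8,0.2,-0.5]
    - [3.8,0.2,-0.5]
    - [3.8,0.2,-0.5]
    - [3.8,0.2,-0.5]
    - [3.8,0,0]
    - [0,0,0]
  twist: [0,0,0,0,0,0,0,0]

```text
clock: 13.5
position: [0.4958, -0.0135, 0.2513]
tool_rot: [3.141, -0.002, 1.31]
force: [0.3, -0.9, -0.2]
grip_width: 0.0427
finger_force: 0.0
```

```bash
python3 - <<'E'
from h import *
f=load('w6');b=onplane(f,[(237,118),(326,118)],.085);e=onplane(f,[(242,91),(320.5,91)],.03);print('bar',b.mean(0),np.linalg.norm(b[0]-b[1]),'ears',e.mean(0))
f=grab('wrist','w7'); to(.4316,-.2098,.17,2.873)
E
```

```text
bar [ 0.4318929 -0.2097647  0.085    ] 0.07089818280280642 ears [ 0.4378236  -0.18700364  0.03      ]
t 13.55 pos [ 0.4952 -0.0162  0.2511] rot [-3.1414e+00 -9.0000e-04  1.3073e+00] grip 0.04253005328895588 F [-0.2 -0.6 -0.7] q7 -0.5013390781606076
twist deg -89.71
linear cm [-20.36  -1.1    8.09]
```

View pics/w7.png

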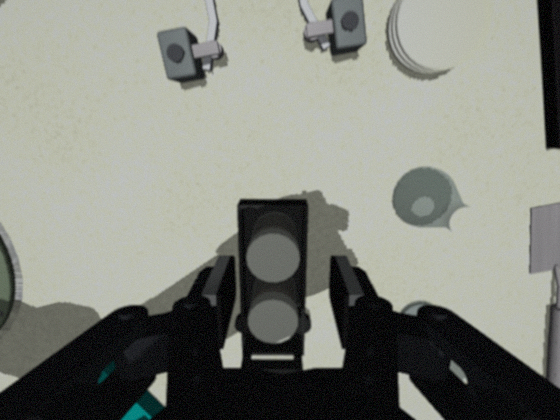

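Dock mouth seen: housing knobs at (176,54) and (349,20), rollers at (208,50) and (318,30), rails leading up; dishes at (425,35), flask (423,195).

Emit:
move_arm:
  gripper: [0.5,0.5,0.5,0.5,0.5]
  linear:
    - [3.5,0.2,0]
    - [3.5,0.2,0]
    - [3.5,0.2,0]
    - [2,0,0]
    - [0,0,0]
  twist: [0,0,0,0,0]

```text
clock: 14.05
position: [0.5339, 0.1022, 0.2509]
tool_rot: [-3.141, -0.001, 1.306]
force: [0.1, -1.2, -0.8]
grip_width: 0.0427
finger_force: 0.0
```

```bash
python3 - <<'E'
from h import *
f=grab('wrist','w8');f=load('w8');print(f['eye'])
g=load('w7');t=load('top0')
def cp(x,y): return (160+x/2.66-0.3,100+y/2.66-0.3)
for n,F,k in (('w7',g,[(176,54),(349,20)]),('top',t,[cp(191,317),cp(212,133)])):
    k=onplane(F,k,.047);v=k[1]-k[0];print(n,k.round(4),np.linalg.norm(v),'xdir',np.arctan2(v[0],-v[1]));
est=[[.428,.134,.047],[.592,.118,.047]];print('expect',proj(f,est))
E
```

```text
[0.55267207 0.16988125 0.39453776]
w7 [[0.4309 0.1321 0.047 ]
 [0.5953 0.1184 0.047 ]] 0.16496040577457433 xdir 1.4872557290343058
top [[0.4285 0.1363 0.047 ]
 [0.5954 0.1199 0.047 ]] 0.16765913033038124 xdir 1.4727012062118872
expect [[175.7418946  179.5507176 ]
 [332.95170544 153.01306889]]
```

View pics/w8.png

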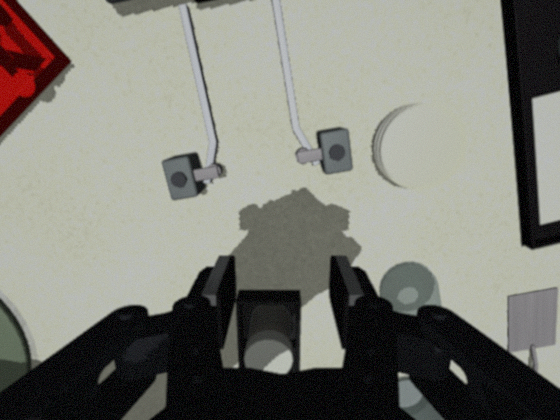

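Clear view of the bay: knobs at (179,180) and (337,152), rails running (186,8)-(211,138) and (277,5)-(294,122).

```bash
python3 - <<'E'
from h import *
f=load('w8')
k=onplane(f,[(179,180),(337,152)],.047);v=k[1]-k[0];a=np.arctan2(v[0],-v[1]);x=np.array([np.cos(a),np.sin(a),0]);print(k.round(4),np.linalg.norm(v),a,'dock',k.mean(0)+.068*x)
r=onplane(f,[(186,8),(211,138),(277,5),(294,122)],.014);print(r.round(4))
for i in (0,2): d=r[i]-r[i+1];print(np.arctan2(d[1],d[0]))
for a in (1.48,1.485,1.49):
    x=np.array([np.cos(a),np.sin(a)]);n=np.array([-x[1],x[0]]);o=(k.mean(0)+.068*x[0] if 0 else k.mean(0)[:2]+.068*x);print(a,o,[((p[:2]-o)@x,(p[:2]-o)@n) for p in r])
roll=onplane(f,[(217,171),(303,157)],.03);print('rollers',roll.round(4),roll.mean(0))
im=cv2.cvtColor(cv2.imread('pics/w8.png'),cv2.COLOR_BGR2GRAY).astype(int)
for row in (20,60,100): print(row,[(c,im[row,c]) for c in range(180,300) if im[row,c]-im[row,c-2]<-25 or im[row,c]-im[row,c-2]>25])
to(.4319,-.2098,.17,2.873)
E
```

```text
[[0.4311 0.1327 0.047 ]
 [0.5962 0.1179 0.047 ]] 0.1657360115527568 1.481791950150833 dock [0.5197087  0.19302452 0.047     ]
[[0.4858 0.2928 0.014 ]
 [0.4697 0.1642 0.014 ]
 [0.5746 0.2713 0.014 ]
 [0.5623 0.1568 0.014 ]]
1.4466168225447433
1.463939409587886
1.48 [0.51983006 0.19301358] [(np.float64(0.09628795326173487), np.float64(0.04294583910210863)), (np.float64(-0.033248962792066454), np.float64(0.047271800080136095)), (np.float64(0.08289412779176827), np.float64(-0.04740175269483554)), (np.float64(-0.032219395439541915), np.float64(-0.04555280257027609))]
1.485 [0.51949138 0.19304356] [(np.float64(0.09650062796740409), np.float64(0.042123865936590885)), (np.float64(-0.03301303916355385), np.float64(0.04709745472180543)), (np.float64(0.08265523384316148), np.float64(-0.04815562766949648)), (np.float64(-0.03244760576000301), np.float64(-0.04573113543880426))]
1.49 [0.51915256 0.19307185] [(np.float64(0.0967091901659419), np.float64(0.041300839676618836)), (np.float64(-0.0327779902072399), np.float64(0.04692193192955983)), (np.float64(0.08241257352155529), np.float64(-0.048908298
[... 190 characters left out ...]
64(119)), (190, np.int64(70)), (191, np.int64(87)), (192, np.int64(140)), (193, np.int64(175)), (194, np.int64(183)), (274, np.int64(153)), (277, np.int64(183))]
60 [(198, np.int64(101)), (199, np.int64(60)), (201, np.int64(160)), (202, np.int64(185)), (280, np.int64(159)), (281, np.int64(152)), (283, np.int64(182)), (288, np.int64(160))]
100 [(206, np.int64(151)), (207, np.int64(95)), (208, np.int64(67)), (210, np.int64(168)), (211, np.int64(187)), (287, np.int64(152)), (289, np.int64(180)), (290, np.int64(190))]
t 14.1 pos [0.5338 0.1002 0.2508] rot [-3.141  -0.      1.3038] grip 0.04279863830067498 F [ 0.3 -0.5 -1. ] q7 -0.7457229258779708
twist deg -89.91
linear cm [-32.59  -1.64   8.08]
```

```bash
python3 - <<'E'
from h import *
f=load('w8');print(f['K'][0],f['k1'])
L=onplane(f,[(188.5,20),(197.5,60),(206,100)],.014);R=onplane(f,[(273.5,20),(279.5,60),(286.5,100)],.014)
for q in (L,R): d=q[0]-q[2];print(q.round(4),np.arctan2(d[1],d[0]))
a=1.47
for a in (1.465,1.475,1.485):
    n=np.array([-np.sin(a),np.cos(a)]);print(a,(L[:,:2]@n).round(4),(R[:,:2]@n).round(4),((L[:,:2]@n).mean()+(R[:,:2]@n).mean())/2, 'knob mid',np.array([.51365,.1253])@n,'roll',np.array([.5152,.1245])@n)
im=cv2.imread('pics/w8.png')
for row in (20,60,100): print(im[row,183:214,1],im[row,268:296,1])
E
```

```text
[339.29111104   0.         282.14815599] -0.019941031104874368
[[0.4846 0.2818 0.014 ]
 [0.4813 0.2437 0.014 ]
 [0.4772 0.2036 0.014 ]] 1.475650264155343
[[0.5675 0.2591 0.014 ]
 [0.5635 0.2212 0.014 ]
 [0.5603 0.181  0.014 ]] 1.4781803236061801
1.465 [-0.4522 -0.4528 -0.453 ] [-0.537 -0.537 -0.538] -0.49500809549918656 knob mid -0.49754650898080965 roll -0.49917232186143273
1.475 [-0.4555 -0.4558 -0.4555] [-0.5402 -0.5398 -0.5404] -0.49783925590782374 knob mid -0.4993100059226976 roll -0.5009294191340553
1.485 [-0.4587 -0.4586 -0.458 ] [-0.5433 -0.5425 -0.5427] -0.5006206328057348 knob mid -0.5010235722800835 roll -0.5026364238822043
[177 183 187 185 178 164 119  70  88 142 177 186 188 185 186 185 184 182
 182 187 187 184 183 188 183 183 185 183 186 184 187] [188 185 183 186 184 175 155 150 174 185 185 184 185 175 161 158 177 183
 185 185 185 185 186 187 181 184 186 188]
[187 188 185 184 184 189 178 166 172 176 184 183 182 183 162  99  60 105
 163 188 186 190 187 186 185 189 186 184 186 188 184] [189 184 189 185 190 182 185 185 183 183 190 183 160 154 167 183 188 188
 190 176 161 163 172 189 184 187 185 187]
[188 188 187 183 187 185 186 187 184 183 179 186 186 189 185 183 168 173
 182 185 190 184 181 152  96  67 122 171 189 185 184] [187 190 185 186 187 187 189 188 186 186 188 188 190 187 184 185 181 185
 167 153 157 180 191 190 187 188 174 170]
```

Emit:
move_arm:
  gripper: [0.4,0.4,0.4,0.4,0.4,0.4,0.4,0.4]
  linear:
    - [-4,-0.2,0]
    - [-4.1,-0.2,0]
    - [-4.1,-0.2,0]
    - [-4.1,-0.2,0]
    - [-4.1,-0.2,0]
    - [-4.1,-0.2,1]
    - [-4.1,-0.2,2]
    - [-4,-0.2,2]
  twist: [0,0,0,0,0,0,0,0]

```text
clock: 14.9
position: [0.4303, -0.2134, 0.2009]
tool_rot: [3.141, 0.001, 1.3]
force: [1.7, -1.1, 0.3]
grip_width: 0.0343
finger_force: 0.0
```

Emit:
move_arm:
  gripper: [0.4,0.4,0.4,0.4,0.4,0.4,0.4,0.4]
  linear:
    - [0,0,0]
    - [0,0,0]
    - [0,0,0]
    - [0,0,0]
    - [0,0,0]
    - [0,0,0]
    - [0,0,0]
    - [0,0,0]
  twist: [-8,-8,-8,-8,-8,-8,-8,-8]

```text
clock: 15.7
position: [0.4309, -0.2117, 0.2011]
tool_rot: [-3.141, -0.0, 2.423]
force: [0.6, -0.0, -0.2]
grip_width: 0.0341
finger_force: 0.0
```

Emit:
move_arm:
  gripper: [0.4,0.4,0.4,0.4,0.4,0.4]
  linear:
    - [0,0,0]
    - [0,0,0]
    - [0,0,0]
    - [0,0,0]
    - [0,0,0]
    - [0,0,0]
  twist: [-8,-8,-8,-2,0,0]

```text
clock: 16.3
position: [0.4313, -0.2115, 0.2011]
tool_rot: [-3.141, -0.0, 2.87]
force: [-0.3, 0.6, -0.5]
grip_width: 0.034
finger_force: 0.0
```

```bash
python3 - <<'E'
from h import *
to(.4319,-.2098,.058,2.873)
E
```

```text
t 16.3 pos [ 0.4313 -0.2115  0.2011] rot [-3.1411e+00 -2.0000e-04  2.8698e+00] grip 0.0339805157921318 F [-0.3  0.6 -0.5] q7 1.315176288296336
twist deg -0.19
linear cm [-1.000e-02  1.800e-01  1.431e+01]
```

Descend on the handle and close gently.

Emit:
move_arm:
  gripper: [0.4,0.4,0.4,0.4,0.4,0.4,0.4,0.4]
  linear:
    - [0,0.2,3]
    - [0,0,4]
    - [0,0,3]
    - [0,0,2]
    - [0,0,1.5]
    - [0,0,0.8]
    - [0,0,0]
    - [0,0,0]
  twist: [0,0,0,0,0,0,0,0]
  squeeze: 40

```text
clock: 17.1
position: [0.4327, -0.2091, 0.0587]
tool_rot: [-3.141, 0.0, 2.872]
force: [1.2, -0.1, 0.4]
grip_width: 0.0344
finger_force: 0.0
```

Emit:
move_arm:
  gripper: [0,0,0,0,0]
  linear:
    - [0,0,0]
    - [0,0,0]
    - [0,0,0]
    - [0,0,0]
    - [0,0,0]
  twist: [0,0,0,0,0]

```text
clock: 17.6
position: [0.4328, -0.2093, 0.0589]
tool_rot: [-3.141, 0.001, 2.872]
force: [-1.8, -0.2, 8.4]
grip_width: 0.0117
finger_force: 39.3
```

```bash
python3 - <<'E'
from h import *
to(.4926,-.0897,.058,1.478+np.pi/2)
E
```

```text
t 17.6 pos [ 0.4328 -0.2093  0.0589] rot [-3.141e+00  1.100e-03  2.872e+00] grip 0.011687664759519689 F [-1.8 -0.2  8.4] q7 1.1016610044325987
twist deg -10.13
linear cm [-2.58 13.12  0.09]
```

Emit:
move_arm:
  gripper: [0,0,0,0,0,0,0,0]
  linear:
    - [0,0,-0.05]
    - [0,0,0]
    - [0,0,0]
    - [0,0,0]
    - [0,0,0]
    - [0,0,0]
    - [0,0,0]
    - [0,0,0]
  twist: [-0.6,-1.5,-1.8,-1.8,-1.8,-1.8,-0.8,0]

```text
clock: 18.4
position: [0.4331, -0.209, 0.0589]
tool_rot: [3.142, 0.001, 3.051]
force: [2.3, 0.1, 6.4]
grip_width: 0.0115
finger_force: 40.3
```

Emit:
move_arm:
  gripper: [0,0,0,0,0,0,0,0]
  linear:
    - [-0.2,0.4,0]
    - [-0.35,0.8,0]
    - [-0.35,0.9,0]
    - [-0.35,0.9,0]
    - [-0.35,0.9,0]
    - [-0.35,0.9,0]
    - [-0.35,0.9,0]
    - [-0.35,0.9,0]
  twist: [0,0,0,0,0,0,0,0]

```text
clock: 19.2
position: [0.4644, -0.1472, 0.0589]
tool_rot: [-3.139, -0.001, 3.049]
force: [-5.4, -9.3, 13.2]
grip_width: 0.0115
finger_force: 41.5
```

Emit:
move_arm:
  gripper: [0,0,0,0,0,0,0,0]
  linear:
    - [-0.35,0.9,0]
    - [-0.35,0.9,0]
    - [-0.35,0.9,0]
    - [-0.35,0.9,0]
    - [-0.35,0.9,0]
    - [-0.2,0.7,0]
    - [0,0,0]
    - [0,0,0]
  twist: [0,0,0,0,0,0,0,0]

```text
clock: 20.0
position: [0.4894, -0.0957, 0.0589]
tool_rot: [-3.141, 0.0, 3.051]
force: [-0.1, 0.7, 9.4]
grip_width: 0.0111
finger_force: 40.8
```

```bash
python3 - <<'E'
from h import *
f=grab('wrist','w9');g=grab('top','top1')
to(.5116,.1145,.059,1.478+np.pi/2)
im=cv2.imread('pics/top1.png');m=(im.max(2)<70).astype(np.uint8)[120:240,180:420]
im2=im[120:240,180:420]
cv2.imwrite('pics/t1c.png',cv2.resize(im[90:260,90:410],None,fx=2.5,fy=2.5,interpolation=cv2.INTER_CUBIC))
E
```

```text
t 20.1 pos [ 0.4894 -0.0957  0.0589] rot [-3.1414e+00  3.0000e-04  3.0506e+00] grip 0.011059942606048047 F [-0.7  0.2  8.5] q7 1.0097009368235823
twist deg 0.1
linear cm [-3.000e-01  2.114e+01 -2.000e-02]
```

Emit:
move_arm:
  gripper: [0,0,0,0,0,0,0,0]
  linear:
    - [-0.1,0.5,0]
    - [-0.1,0.9,0]
    - [-0.1,0.9,0]
    - [-0.05,0.9,0]
    - [0,0.9,0]
    - [0,0.9,0]
    - [0,0.9,0]
    - [0,0.8,0]
  twist: [0,0,0,0,0,0,0,0]

```text
clock: 20.9
position: [0.499, -0.0307, 0.0589]
tool_rot: [-3.139, 0.0, 3.049]
force: [-0.2, -10.4, 10.2]
grip_width: 0.0112
finger_force: 41.1
```

Emit:
move_arm:
  gripper: [0,0,0,0,0,0,0,0]
  linear:
    - [0,0.8,0]
    - [0,0.8,0]
    - [0,0.8,0]
    - [0,0.8,0]
    - [0,0.8,0]
    - [0,0.8,0]
    - [0,0.4,0]
    - [0,0,0]
  twist: [0,0,0,0,0,0,0,0]

```text
clock: 21.7
position: [0.504, 0.0219, 0.0589]
tool_rot: [-3.14, 0.0, 3.05]
force: [-0.4, -3.5, 11.0]
grip_width: 0.0114
finger_force: 40.9
```

```bash
python3 - <<'E'
from h import *
grab('top','top2'); print(monitor.observe()['moment'])
to(.5116,.1145,.059,1.478+np.pi/2)
E
```

```text
[-0.65932759 -0.07177572 -0.1448858 ]
t 21.75 pos [0.504  0.0219 0.0589] rot [-3.1405e+00  4.0000e-04  3.0499e+00] grip 0.011164005275890516 F [-0.1 -3.4  8.9] q7 0.7820471514043139
twist deg 0.07
linear cm [ 0.09  9.29 -0.02]
```

Emit:
move_arm:
  gripper: [0,0,0,0,0,0,0,0]
  linear:
    - [0,0.5,0]
    - [0,0.8,0]
    - [0,0.8,0]
    - [0,0.8,0]
    - [0,0.8,0]
    - [0,0.8,0]
    - [0,0.8,0]
    - [0,0.5,0]
  twist: [0,0,0,0,0,0,0,0]

```text
clock: 22.55
position: [0.5094, 0.0788, 0.0589]
tool_rot: [-3.139, 0.0, 3.049]
force: [-0.4, -12.2, 14.3]
grip_width: 0.0115
finger_force: 41.5
```

Emit:
move_arm:
  gripper: [0,0,0,0,0,0,0,0]
  linear:
    - [0,0.4,0]
    - [0,0.4,0]
    - [0,0.4,0]
    - [0,0.4,0]
    - [0,0.4,0]
    - [0,0.2,0]
    - [0,0,0]
    - [0,0,0]
  twist: [0,0,0,0,0,0,0,0]

```text
clock: 23.35
position: [0.5114, 0.0998, 0.0589]
tool_rot: [-3.138, 0.0, 3.049]
force: [-0.5, -13.3, 14.5]
grip_width: 0.0112
finger_force: 41.6
```

```bash
python3 - <<'E'
from h import *
to(.5116,.1145,.059,1.478+np.pi/2)
E
```

```text
t 23.35 pos [0.5114 0.0998 0.0589] rot [-3.1383e+00  1.0000e-04  3.0486e+00] grip 0.011170122312548809 F [ -0.5 -13.3  14.5] q7 0.6489356946553478
twist deg -0.01
linear cm [ 0.12  1.47 -0.01]
```

Emit:
move_arm:
  gripper: [0,0,0,0,0,0,0]
  linear:
    - [0,0.2,0]
    - [0,0.2,0]
    - [0,0.2,0]
    - [0,0.2,0]
    - [0,0.1,0]
    - [0,0,0]
    - [0,0,0]
  twist: [0,0,0,0,0,0,0]

```text
clock: 24.05
position: [0.5124, 0.1105, 0.0589]
tool_rot: [-3.141, 0.001, 3.05]
force: [0.3, -3.7, 8.4]
grip_width: 0.0114
finger_force: 40.9
```

```bash
python3 - <<'E'
from h import *
to(.5116,.1145,.059,1.478+np.pi/2)
E
```

```text
t 24.05 pos [0.5124 0.1105 0.0589] rot [-3.1408e+00  6.0000e-04  3.0499e+00] grip 0.011406954259617576 F [ 0.3 -3.7  8.4] q7 0.6352727263864857
twist deg 0.06
linear cm [ 0.11  0.39 -0.01]
```

Emit:
move_arm:
  gripper: [0,0,0,0]
  linear:
    - [0,0.1,0]
    - [0,0.1,0]
    - [0,0,0]
    - [0,0,0]
  twist: [0,0,0,0]

```text
clock: 24.45
position: [0.5125, 0.1128, 0.0589]
tool_rot: [-3.141, 0.001, 3.05]
force: [0.7, -0.9, 7.3]
grip_width: 0.0113
finger_force: 40.8
```

Emit:
move_arm:
  gripper: [0,0,0]
  linear:
    - [0,0.1,0]
    - [0,0,0]
    - [0,0,0]
  twist: [0,0,0]

```text
clock: 24.75
position: [0.5127, 0.1139, 0.0589]
tool_rot: [-3.141, 0.001, 3.05]
force: [1.1, -0.5, 7.9]
grip_width: 0.0116
finger_force: 40.7
```

Emit:
move_arm:
  gripper: [0.3,0.3,0.3,0.3,0.3,0.3,0.3,0.3]
  linear:
    - [0,0,0]
    - [0,0,0]
    - [0,0,0]
    - [0,0,0]
    - [0,0,-2]
    - [0,0,-4]
    - [0,0,-4]
    - [0,0,-4]
  twist: [0,0,0,0,0,0,0,0]

```text
clock: 25.55
position: [0.5119, 0.114, 0.2]
tool_rot: [-3.142, -0.001, 3.049]
force: [1.5, 0.4, -0.0]
grip_width: 0.0256
finger_force: 0.0
```

```bash
python3 - <<'E'
from h import *
grab('top','top3');f=load('top3');grab('wrist','w10');w=load('w10')
to(.5116,.1145,.059,1.478+np.pi/2);print('wrist eye',w['eye'])
# expected pixels in wrist of bar corners at home
x=np.array([np.cos(1.478),np.sin(1.478)]);n=np.array([-x[1],x[0]])
P=lambda a,b,z:[*(np.array([.5189,.1931])+a*x+b*n),z]
print('bar',proj(w,[P(-.085,.035,.085),P(-.085,-.035,.085),P(-.073,.035,.085),P(-.073,-.035,.085)]).round(0).tolist())
print('ears',proj(w,[P(-.055,.036,.03),P(-.055,-.036,.03)]).round(0),'jars',proj(w,[P(.062,0,.083),P(-.01,0,.083)]).round(0))
print('rollers',proj(w,[P(-.068,.047,.03),P(-.068,-.047,.03)]).round(0))
print('top: jars',proj(f,[P(.062,0,.083),P(-.01,0,.083)]).round(0),'lever',proj(f,[P(.185,.04,.167)]))
E
```

```text
t 25.65 pos [0.5141 0.1147 0.2031] rot [3.1399 0.0061 3.0485] grip 0.025484850298056833 F [ 0.3 -0.3  0.2] q7 0.7958943122048416
twist deg -0.01
linear cm [ 0.34 -0.07 14.41]
wrist eye [0.44238813 0.12068578 0.34900599]
bar [[274.0, 156.0], [274.0, 240.0], [289.0, 156.0], [289.0, 240.0]]
ears [[307. 147.]
 [306. 221.]] jars [[454. 199.]
 [367. 199.]]
rollers [[293. 135.]
 [292. 231.]]
top: jars [[179. 176.]
 [210. 178.]] lever [[112.19648989 179.90645814]]
```

```bash
python3 - <<'E'
from h import *
im=cv2.imread('pics/w10.png');g=cv2.cvtColor(im,cv2.COLOR_BGR2GRAY)
c=cv2.HoughCircles(cv2.GaussianBlur(g,(5,5),1),cv2.HOUGH_GRADIENT,1,40,param1=120,param2=25,minRadius=24,maxRadius=42);print(c[0].round(0).tolist() if c is not None else None)
w=load('w10')
for row in (165,198,232): print(row,g[row,255:310].tolist())
t=load('top3');tg=cv2.cvtColor(cv2.imread('pics/top3.png'),cv2.COLOR_BGR2GRAY)
im=cv2.imread('pics/top3.png')
print(tg[150:235:1,238].tolist())
E
```

```text
[[366.0, 202.0, 33.0], [456.0, 204.0, 34.0], [282.0, 340.0, 36.0]]
165 [137, 138, 136, 133, 135, 132, 122, 92, 57, 62, 65, 65, 46, 23, 24, 32, 29, 26, 28, 34, 25, 32, 35, 52, 69, 67, 64, 70, 70, 72, 72, 66, 71, 70, 74, 73, 65, 56, 59, 66, 68, 68, 66, 66, 68, 67, 67, 69, 64, 67, 65, 62, 64, 69, 63]
198 [133, 137, 132, 130, 133, 130, 120, 107, 68, 33, 18, 26, 17, 17, 24, 18, 24, 23, 31, 30, 24, 28, 30, 25, 29, 25, 22, 28, 23, 21, 19, 28, 27, 29, 17, 23, 25, 29, 43, 49, 51, 52, 59, 53, 56, 56, 56, 58, 56, 60, 56, 62, 60, 60, 51]
232 [224, 223, 222, 223, 224, 224, 225, 225, 225, 224, 222, 223, 223, 224, 224, 222, 223, 224, 221, 223, 224, 217, 178, 111, 57, 49, 55, 56, 50, 49, 56, 55, 53, 55, 46, 49, 67, 104, 129, 135, 136, 138, 138, 135, 136, 136, 149, 171, 183, 173, 154, 143, 130, 121, 126]
[96, 95, 95, 95, 95, 94, 93, 94, 93, 93, 93, 93, 91, 91, 91, 91, 90, 90, 89, 89, 88, 88, 87, 87, 86, 87, 85, 85, 84, 84, 84, 82, 81, 81, 80, 80, 79, 78, 77, 75, 73, 72, 72, 71, 70, 68, 66, 65, 61, 60, 57, 54, 51, 40, 32, 162, 114, 97, 104, 106, 89, 101, 101, 89, 123, 123, 123, 123, 123, 123, 125, 125, 125, 126, 128, 97, 37, 39, 150, 178, 178, 179, 178, 178, 178]
```

Emit:
move_arm:
  gripper: [0.3,0.3,0.3,0.3,0.3,0.3,0.3]
  linear:
    - [0,0,4]
    - [0,0,4]
    - [0,0,3.5]
    - [0,0,2.5]
    - [0,0.2,0]
    - [0,0.2,0]
    - [0,0,0]
  twist: [0,0,0,0,0,0,0]

```text
clock: 26.35
position: [0.5134, 0.1187, 0.0599]
tool_rot: [3.141, 0.002, 3.049]
force: [0.8, 0.6, -0.0]
grip_width: 0.0259
finger_force: 0.0
```

Emit:
move_arm:
  gripper: [0.3,0.3,0.3]
  linear:
    - [0,0.2,0]
    - [0,0,0]
    - [0,0,0]
  twist: [0,0,0]

```text
clock: 26.65
position: [0.5132, 0.12, 0.0591]
tool_rot: [3.141, 0.001, 3.048]
force: [-0.1, -0.5, -0.0]
grip_width: 0.0256
finger_force: 0.0
```

Emit:
move_arm:
  gripper: [0.3,0.3,0.3]
  linear:
    - [0,0.1,0]
    - [0,0,0]
    - [0,0,0]
  twist: [0,0,0]

```text
clock: 26.95
position: [0.513, 0.121, 0.0586]
tool_rot: [-3.142, -0.0, 3.049]
force: [0.1, 0.1, -0.6]
grip_width: 0.0255
finger_force: 0.0
```

Emit:
move_arm:
  gripper: [0.3,0.3,0.3]
  linear:
    - [0,0.1,0]
    - [0,0,0]
    - [0,0,0]
  twist: [0,0,0]

```text
clock: 27.25
position: [0.5131, 0.122, 0.0586]
tool_rot: [3.142, -0.0, 3.049]
force: [0.2, -0.9, -0.3]
grip_width: 0.0257
finger_force: 0.0
```

Emit:
move_arm:
  gripper: [0.3,0.3,0.3]
  linear:
    - [0,0.1,0]
    - [0,0,0]
    - [0,0,0]
  twist: [0,0,0]

```text
clock: 27.55
position: [0.5132, 0.123, 0.0586]
tool_rot: [-3.142, 0.0, 3.049]
force: [-0.6, -0.6, -0.0]
grip_width: 0.0253
finger_force: 0.0
```

Emit:
move_arm:
  gripper: [0.3,0.3,0.3]
  linear:
    - [0,0.1,0]
    - [0,0,0]
    - [0,0,0]
  twist: [0,0,0]

```text
clock: 27.85
position: [0.5133, 0.124, 0.0586]
tool_rot: [3.142, -0.0, 3.049]
force: [0.5, 0.2, -0.0]
grip_width: 0.0254
finger_force: 0.1
```

Emit:
move_arm:
  gripper: [0.3,0.3,0.3]
  linear:
    - [0,0.1,0]
    - [0,0,0]
    - [0,0,0]
  twist: [0,0,0]

```text
clock: 28.15
position: [0.5133, 0.124, 0.0586]
tool_rot: [-3.14, -0.0, 3.048]
force: [-0.2, -5.4, 1.7]
grip_width: 0.0256
finger_force: 2.8
```

Emit:
move_arm:
  gripper: [0.3,0.3,0.3]
  linear:
    - [0,0.1,0]
    - [0,0,0]
    - [0,0,0]
  twist: [0,0,0]

```text
clock: 28.45
position: [0.5133, 0.1241, 0.0586]
tool_rot: [-3.139, -0.001, 3.047]
force: [-1.9, -11.8, 6.1]
grip_width: 0.0251
finger_force: 5.4
```

Emit:
move_arm:
  gripper: [0.3,0.3,0.3,0.3,0.3,0.3,0,0]
  linear:
    - [0,-0.3,0]
    - [0,-0.6,0]
    - [0,0,-2]
    - [0,0,-4]
    - [0,0,-4]
    - [0,0,-4]
    - [0,0,-4]
    - [0,0,0]
  twist: [0,0,0,0,0,0,0,0]

```text
clock: 29.25
position: [0.5144, 0.1177, 0.2432]
tool_rot: [3.14, 0.007, 3.048]
force: [1.0, 0.3, -1.3]
grip_width: 0.0
finger_force: 0.0
```

```bash
python3 - <<'E'
from h import *
def dark(tag,box):
    im=cv2.imread(f'pics/{tag}.png')[box[1]:box[3],box[0]:box[2]];m=(im.max(2)<45).astype(np.uint8);m=cv2.morphologyEx(m,cv2.MORPH_OPEN,np.ones((3,3)))
    n,l,s,c=cv2.connectedComponentsWithStats(m);return [(s[i].tolist(),(c[i]+box[:2]).round(1)) for i in range(1,n) if s[i,4]>20]
print(dark('top0',(108,160,140,192)));print(dark('scene0',(410,180,440,205)))
f,g=load('top0'),load('scene0')
a,b=(120,176),(423,192)
r1,r2=rays(f,a)[0],rays(g,b)[0];A=np.c_[r1,-r2];t,_,_,_=np.linalg.lstsq(A,np.array(g['eye'])-f['eye'],rcond=None)
print(f['eye']+t[0]*r1,g['eye']+t[1]*r2)
x=np.array([np.cos(1.478),np.sin(1.478)]);n=np.array([-x[1],x[0]]);P=onplane(f,a,.167)[0,:2];q=P-[.5189,.1945];print('lever in dock',q@x,q@n)
to(.5189,.25,.25)
E
```

```text
[([7, 11, 12, 11, 103], array([120.2, 175.8])), ([20, 11, 8, 6, 34], array([131.7, 173.5]))]
[([10, 11, 5, 5, 22], array([422.1, 192.9]))]
[0.50306234 0.3618404  0.17282903] [0.50402113 0.36444116 0.17404129]
lever in dock 0.16744652764084286 0.029982642013760767
t 29.25 pos [0.5144 0.1177 0.2432] rot [3.1396 0.0065 3.0484] grip 3.625631666132021e-05 F [ 1.   0.3 -1.3] q7 0.8281438075356169
linear cm [ 0.78 13.22 -0.66]
```

Emit:
move_arm:
  gripper: [0,0,0,0,0,0,0,0]
  linear:
    - [2.7,1,0]
    - [2.7,4,0]
    - [2.7,4,0]
    - [0,4,0]
    - [0,4,0]
    - [0,4,0]
    - [0,3.3,0]
    - [0,0,0]
  twist: [0,0,0,0,0,0,0,0]

```text
clock: 30.05
position: [0.4532, 0.3706, 0.2379]
tool_rot: [3.14, -0.002, 3.053]
force: [-0.7, -0.9, -0.5]
grip_width: -0.0001
finger_force: 0.0
```

```bash
python3 - <<'E'
from h import *
grab('wrist','w11');w=load('w11');to(.455,.368,.145,3.049)
f,g=w,load('top0')
im=cv2.imread('pics/w11.png')
p=proj(w,[[.505,.364,.167],[.508,.364,.167]]);print(p)
m=(im.max(2)<45).astype(np.uint8);n,l,s,c=cv2.connectedComponentsWithStats(m)
for i in range(1,n):
    if 200<s[i,4]<8000: print(s[i].tolist(),c[i].round(0))
E
```

```text
t 30.1 pos [0.4536 0.3682 0.2377] rot [ 3.1412e+00 -1.4000e-03  3.0515e+00] grip -9.419699123613395e-05 F [ 0.8 -1.  -0.7] q7 0.34849053485391096
twist deg 0.14
linear cm [-0.15 -0.01  9.27]
[[279.87686778 292.76294313]
 [280.25329092 296.5020388 ]]
[46, 165, 46, 31, 560] [ 78. 178.]
[469, 213, 49, 123, 4121] [493. 271.]
```

Emit:
move_arm:
  gripper: [0,0,0,0,0,0,0,0]
  linear:
    - [0,0,3]
    - [0,0,3]
    - [0,0,2]
    - [0,0,1.2]
    - [-1,0,0]
    - [-1,0,0]
    - [-1,0,0]
    - [-1,0,0]
  twist: [0,0,0,0,0,0,0,0]

```text
clock: 30.9
position: [0.4958, 0.3627, 0.1475]
tool_rot: [3.141, 0.001, 3.048]
force: [-1.6, 0.6, 1.0]
grip_width: -0.0001
finger_force: 0.7
```

Emit:
move_arm:
  gripper: [0,0,0,0,0,0,0,0]
  linear:
    - [-1,0,0]
    - [-1,0,0]
    - [-1,0,0]
    - [-1,0,0]
    - [-1,0,0]
    - [-0.5,0,0]
    - [0,0,0]
    - [0,0,0]
  twist: [0,0,0,0,0,0,0,0]

```text
clock: 31.7
position: [0.5483, 0.3577, 0.1463]
tool_rot: [-3.141, -0.002, 3.049]
force: [-6.7, -0.9, 0.9]
grip_width: 0.0003
finger_force: 3.2
```

Emit:
move_arm:
  gripper: [0,0,0]
  linear:
    - [-0.2,0,0]
    - [0,0,0]
    - [0,0,0]
  twist: [0,0,0]

```text
clock: 32.0
position: [0.5488, 0.3577, 0.1461]
tool_rot: [-3.14, -0.004, 3.05]
force: [-15.5, -1.5, 3.4]
grip_width: -0.0003
finger_force: 7.6
```

```bash
python3 - <<'E'
from h import *
grab('top','top4');im=cv2.imread('pics/top4.png')[150:200,95:145];m=(im.max(2)<45).astype(np.uint8)
n,l,s,c=cv2.connectedComponentsWithStats(m);print([(s[i].tolist(),(c[i]+[95,150]).round(1)) for i in range(1,n) if s[i,4]>25])
P=np.array([.505+.077*.9957,.364-.077*.0927,.167]);print('expected px',proj(load('top4'),P))
to(.56,.36,.145)
E
```

```text
[([9, 0, 12, 17, 66], array([108.9, 157.4])), ([26, 25, 24, 25, 517], array([132.6, 188. ]))]
expected px [[125.36194193 141.69580074]]
t 32.05 pos [0.5488 0.3577 0.1461] rot [-3.1399 -0.0041  3.0501] grip 0.00014594577757882015 F [-14.8  -1.3   3. ] q7 0.41823801253094095
linear cm [-1.1   0.33  0.11]
```

Emit:
move_arm:
  gripper: [0,0,0,0,0,0,0,0]
  linear:
    - [1,0,0]
    - [2,0,0]
    - [2,0,-3]
    - [3,0,-4]
    - [4,0,-4]
    - [4,0,-3]
    - [0,-3,0]
    - [0,0,0]
  twist: [0,0,0,0,0,0,0,0]

```text
clock: 32.85
position: [0.3934, 0.3399, 0.2831]
tool_rot: [-3.141, 0.003, 3.048]
force: [1.2, 0.5, 0.0]
grip_width: 0.0001
finger_force: 0.0
```

```bash
python3 - <<'E'
from h import *
grab('top','top5');grab('scene','s5');f,g=load('top5'),load('s5')
for tag,box,F in (('top5',(95,125,150,200),f),('s5',(400,170,470,230),g)):
    im=cv2.imread(f'pics/{tag}.png')[box[1]:box[3],box[0]:box[2]];m=(im.max(2)<45).astype(np.uint8)
    n,l,s,c=cv2.connectedComponentsWithStats(m);print(tag,[(s[i].tolist(),(c[i]+box[:2]).round(1)) for i in range(1,n) if s[i,4]>12])
    print('exp',proj(F,[[.582,.357,.167],[.505,.364,.167]]).round(0).tolist())
x=np.array([np.cos(1.478),np.sin(1.478)]);o=np.array([.5189,.1945])
print('jars exp',proj(g,[[*(o+a*x),.05] for a in (.062,-.01)]).round(0))
gr=cv2.cvtColor(cv2.imread('pics/s5.png'),cv2.COLOR_BGR2GRAY)
to(.5,.3,.3)
E
```

```text
top5 [([21, 3, 22, 25, 434], array([126.3, 140.3])), ([9, 34, 46, 41, 327], array([128.9, 188.7])), ([41, 42, 4, 9, 13], array([137.6, 171.2]))]
exp [[125.0, 142.0], [120.0, 176.0]]
s5 [([31, 34, 6, 6, 30], array([433.4, 206.8]))]
exp [[436.0, 209.0], [423.0, 194.0]]
jars exp [[387. 241.]
 [362. 244.]]
t 32.95 pos [0.394  0.3417 0.2824] rot [3.1414e+00 1.4000e-03 3.0476e+00] grip 0.00026209252617892553 F [-0.7  0.4 -0.1] q7 0.35177632436626155
linear cm [-10.94  -3.15  -1.75]
```

```bash
python3 - <<'E'
from h import *
x=np.array([np.cos(1.478),np.sin(1.478),0]);n=np.array([-x[1],x[0],0]);o=np.array([.5189,.1945,0])
for xd in (.165,.17,.175,.185):
    out=[]
    for tag,px in (('scene0',(422.1,192.9)),('s5',(433.4,206.8))):
        F=load(tag);e=np.array(F['eye']);r=rays(F,px)[0];t=(xd-(e-o)@x)/(r@x);p=e+t*r-o;out+=[(p@n).round(4),p[2].round(4)]
    print(xd,out,out[0]-out[2])
E
```

```text
0.165 [np.float64(0.0296), np.float64(0.1722), np.float64(-0.0396), np.float64(0.1686)] 0.06920000000000001
0.17 [np.float64(0.0387), np.float64(0.1664), np.float64(-0.0311), np.float64(0.1628)] 0.0698
0.175 [np.float64(0.0477), np.float64(0.1606), np.float64(-0.0226), np.float64(0.1571)] 0.0703
0.185 [np.float64(0.0659), np.float64(0.1491), np.float64(-0.0056), np.float64(0.1455)] 0.0715
```

```bash
python3 - <<'E'
from h import *
print(bot.job_done())
E
```

```text
the job is handed in; nothing more can be done
None
```

I handed the job in at about 33 s. Both jars stand upright in the tray, the tray is home against the stop (nudged with only about 12 N), and the lever was pushed until it met its end stop. The camera put the lever's swing at only about 0.9 rad, just over the 0.85 needed. Handing in returned no verdict, and I did not check either catch or the bystanders directly.

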